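Load the heated hair rollers

TASK

Load the heated-roller set on the dressing table: take the two loose rollers from the vanity tray and put each on the vacant post of its own size, letting it down gently until you feel it seat on its collar, fully home and upright. Do not drop or force a roller, and leave the rollers already on the set and everything else on the table undisturbed.

Things in the scene. Friction and masses are not known exactly. Their poses are not given: they have to be found in the camera images.
- roller_large: loose large hair roller standing on end on the tray: stiff plastic tube, same both ends, 54 mm outside diameter, 42 mm bore right through, 66 mm tall, about 60 g, ribbed; origin at the centre of its lower end, z along its axis (upward). Must finally stand on post_large
- roller_medium: loose medium hair roller standing on end on the tray: stiff plastic tube, same both ends, 44 mm outside diameter, 33 mm bore right through, 66 mm tall, about 45 g, ribbed; origin at the centre of its lower end, z along its axis (upward). Must finally stand on post_medium
- post_large (a point): centre of the seat (top of the black collar, where a roller's lower end must rest, 53 mm above the table) of the vacant large post. Post: 38 mm diameter upright metal rod, 48 mm tall above this point, its top 12 mm tapered to 60 % of its diameter. At (-40, +85) mm in the heater's x, y. z up, axes as the heater's
- post_medium (a point): centre of the seat (top of the black collar, where a roller's lower end must rest, 53 mm above the table) of the vacant medium post. Post: 29 mm diameter upright metal rod, 48 mm tall above this point, its top 12 mm tapered to 60 % of its diameter. At (+40, 0) mm in the heater's x, y. z up, axes as the heater's
- heater: fixed base of the roller set: white box 200 (its x) x 290 mm (y), 50 high; posts at x = -40 and +40, y = +85 (large), 0 (medium), -85 (small) mm; origin under its centre on the table, z up. Only two posts, one large, one medium, are vacant. A roller has 2 mm play all round on its own post, and hangs loose on a thinner one; it slides down freely, no spring or catch, and stops hard on the collar
- mounted_large: large roller already on its post at (+40, +85) mm in the heater's x, y (54 mm across, 66 mm tall, top 119 mm above the table); origin at its lower end; to be left alone
- mounted_medium: medium roller already on its post at (-40, 0) mm in the heater's x, y (44 mm across, 66 mm tall, top 119 mm above the table); origin at its lower end; to be left alone
- mounted_small: small roller already on its post at (+40, -85) mm in the heater's x, y (34 mm across, 66 mm tall, top 119 mm above the table); origin at its lower end; to be left alone
- mounted_small2: small roller already on its post at (-40, -85) mm in the heater's x, y (34 mm across, 66 mm tall, top 119 mm above the table); origin at its lower end; to be left alone
- tray: flat marble vanity tray, fixed, 190 mm (x) x 290 mm (y), floor 6 mm above the table, brass rim 14 mm high, a small brass handle 11 mm out at either y end; origin under its centre. Six things stand on it in two rows of three (rows about 85 mm, columns about 90 mm apart), in any order: the two loose rollers, perfume, cream jar, kajal pot and nail lacquer
- perfume: rectangular amber glass perfume bottle, 32 x 48 mm and 75 mm tall with a round cap to 107 mm, standing on the tray; origin under its middle; leave alone
- cream_jar: round white jar with steel lid, 60 mm across, 50 mm tall, standing on the tray; origin under its middle; leave alone
- kajal_pot: small closed glass kajal pot with steel lid and bead, 40 mm across, 49 mm tall, standing on the tray; origin under its middle; leave alone
- nail_lacquer: round bottle of dark nail lacquer, 40 mm across, 62 mm tall with a thin black cap to 94 mm, standing on the tray; origin under its middle; leave alone
- mirror: round mirror (120 mm across, 8 mm thick) held upright by a spring clip on a steel stand with a 104 mm round foot; 251 mm tall in all; mirror disc lies in its own y-z plane, centre 190 mm up; origin under its middle; leave alone
- ring_dish: white ceramic dish with two silver rings in it, 108 mm across, 18 mm high; origin under its middle; leave alone
- comb: blue plastic comb lying flat, 180 mm along its y, 36 mm wide, 5 mm thick; origin on the underside; leave alone
- hairbrush: wooden hairbrush lying bristles down, 200 mm along its y, 46 mm wide, 25 mm high; origin on the underside; leave alone
Things that resemble listed ones, but are neither listed nor needed, are in the scene too. Leave any yellow look-alike of the roller_medium alone.

How it is judged (in metres and radians):
At the end, for the whole second after the job is handed in: Each loose roller stands still and released on the vacant post of its size: within 5 mm of its axis, 3 mm of its seat and 0.06 rad of upright. Mounted rollers are within 8 mm, and perfume, jar, kajal pot, lacquer, mirror, dish, comb and brush within 25 mm, of where they were (horizontal distance between roller_large and post_large below 0.005 m and z of roller_large in the frame of post_large between -0.004 and 0.003 m and angle between each of roller_large, roller_medium's own z axis and vertical below 0.06 rad and linear speed of each of roller_large, roller_medium below 0.02 m/s and contact force between each of roller_large, roller_medium and the fingers below 0.1 N and horizontal distance between roller_medium and post_medium below 0.005 m and z of roller_medium in the frame of post_medium between -0.004 and 0.003 m and distance of each of mounted_large, mounted_medium, mounted_small, mounted_small2 from where it was at the start of the episode below 0.008 m and distance of each of perfume, cream_jar, kajal_pot, nail_lacquer, mirror, ring_dish, comb, hairbrush from where it was at the start of the episode below 0.025 m); the robot touches nothing.
It fails at once if a bystander is shoved more than 25 mm (distance of any of perfume, cream_jar, kajal_pot, nail_lacquer, mirror, ring_dish, comb, hairbrush from where it was at the start of the episode above 0.025 m).
It fails at once if a standing bystander is tipped more than 0.35 rad (angle between any of perfume, cream_jar, kajal_pot, nail_lacquer, mirror, ring_dish's own z axis and vertical above 0.35 rad).
It fails at once if a roller that was already on its post is shifted or lifted more than 8 mm (distance of any of mounted_large, mounted_medium, mounted_small, mounted_small2 from where it was at the start of the episode above 0.008 m).
It fails at once if a loose roller is dropped: it moves faster than 0.35 m/s with no finger on it (a free fall of about 6 mm) ((linear speed of roller_large above 0.35 m/s and contact force between roller_large and the fingers below 0.02 N) or (linear speed of roller_medium above 0.35 m/s and contact force between roller_medium and the fingers below 0.02 N)).
It fails at once if a loose roller is forced down on the set with more than 60 N, or the set is pushed by the gripper with more than 60 N (contact force between any of roller_large, roller_medium and heater above 60 N or contact force between heater and the fingers above 60 N or contact force between heater and the arm above 60 N).
It also fails if it takes over 69 s, if anything falls off the work surface, if the arm or the gripper's body presses on something with over 40 N, if the wrist force passes 120 N, or if a joint passes its speed limit or range.

ROBOT

A 6-joint arm with a two-finger parallel gripper is mounted at the origin on the work surface. World frame = base frame: x ahead of the robot, y to its left, z up, the work surface at z = 0. Lengths are in m, angles in degrees, forces in N, time in s.
With the tool pointing down it reaches from about 0.325 to 0.775 m from the base axis. Payload 5.5 kg.
Tool frame: the origin (TCP) lies between the finger pads; the fingertips stand 8 mm ahead of it and the grasp point (between the pads) lies 11 mm behind it; z points along the fingers, y is the line along which they close (so a half turn about z gives the same grasp; the last joint's range is limited). The gripper opens to 85 mm and grips with 20 to 120 N. Pads are 22 mm wide; open, the fingers measure 114 mm over their backs; the gripper's body (76 mm by 85 mm) begins 54 mm behind the grasp point. The pads swing forward as they close: fully open they stand 13 mm farther back than shut.
Start: joints at [-73.78, 5.22, 70.514, -0, 104.267, -3.249], TCP at [0.2, -0.566, 0.239] pointing down, gripper open.
Joint ranges: [-164.24, 164.24], [-49.07, 125.15], [9.68, 141.18], [-86.29, 266.29], [3.28, 154.24], [-151.56, 151.56]. Speed limits (degrees/s): [147.25, 147.25, 172.46, 180, 180, 180].

INTERFACE

Orientations are given as [roll, pitch, yaw] about the fixed x, y, z axes, in that order (R = Rz(yaw) Ry(pitch) Rx(roll)).
In Python, from workcell import monitor, viewer, hand_in gives the robot as it stands.
- The arm moves only by the shell command python3 -m inch 'ROWS' [FORCE]. ROWS is JSON, a list of rows, each a list of 3 entries, a list of its own where there are three numbers: the shift along the tool's x, y, z normalised to -1 to 1, where 1 is 25 mm, then the turn, a rotation vector about the tool's x, y, z normalised to -1 to 1, where 1 is 0.15 rad, then the opening, from -1 (shut) to 1 (fully open). In form: [[[tx, ty, tz], [rx, ry, rz], grip], ...]. A call has 1 to 20 rows; each row shifts and turns the commanded pose from where the row before left it, along the tool's axes as they then stand; what a row does not reach is not made up. A row lasts 1/10 s, in which the tool goes at most 50 mm and 8.59 degrees, less where a joint would pass 70% of its speed; a pose out of reach is approached as far as the arm can. A call with a number of a shift or a turn outside -1 to 1 is refused whole. A call with a gripper value outside its range is refused whole. The fingers move at their own pace and stop on an object; FORCE is the grip in N (left out, the last holds). Time passes only in rows, so rows that do not move let the fingers close. It gives the time, the measured TCP pose, the force, the opening and the grip force at its end, in the units of the state.
- monitor.get_state(): the state, without advancing time (a new reading comes with each control period).
- viewer.capture(name): name is "side" or "top" or "wrist"; returns the picture (480x640x3 uint8, red, green, blue); there is no depth.
- viewer.camera_info(name): a dict with "camera_matrix" (3x3 intrinsics, pixels), "camera_from_world" (4x4, takes a point from world to camera coordinates); the wrist camera has in their place "tool_from_camera" (4x4, takes a point from camera to tool coordinates, whose origin is the TCP and whose axes are the flange's). Camera axes: x right, y up, looking along -z (the intrinsics and any distortion apply to the point x, -y, -z); pixel columns grow to the right and rows downward; lengths in m; the calibration is good to about 2 mm. A picture is of the moment at which its call begins: read the wrist's pose just before it. camera_info takes no time and is no camera call.
- hand_in(): hands the job in; it is judged then, once.
The state is a dict: "t": time; "joints": joint angles; "joint_vel": joint speeds; "effort": joint torques, N m; "tool_pos": TCP position; "orientation": TCP orientation; "ft_force": force on the tool from outside, world axes, zero at the start; "ft_torque": the same for the moment, N m; "width": finger opening in m; "grasp_force": force on a finger pad.
Only numpy, scipy, OpenCV 4.12 (cv2) and the standard library are available. Lean on these libraries where they do the work, as an engineer would, in place of code of your own. Each camera call takes 0.05 s, during which the arm holds its last target. There are 200 camera calls.

## Working session

There is one attempt and no reset: what is moved stays moved. The work goes in short steps, Python scripts to look and compute and a shell command to move; the robot and the scene stay as the last step left them, time stands still between calls to the robot, and variables do not carry over. Pictures are saved under pics/ and viewed, at most 10 in all, crops included, and the job is handed in when it is done.

```bash
mkdir -p pics; ls
python3 - <<'E'
from workcell import monitor, viewer
import cv2,numpy as np
s=monitor.get_state();print(s)
for n in ["top","side","wrist"]:
    i=viewer.camera_info(n);print(n,{k:np.round(v,4).tolist() if not isinstance(v,str) else v for k,v in i.items()})
    if n!="wrist": cv2.imwrite(f"pics/{n}0.png",viewer.capture(n)[:,:,::-1])
E
```

```text
pics
{'t': 0.0, 'joints': array([-7.37796429e+01,  5.26359770e+00,  7.05818223e+01,  1.45281824e-03,
        1.04267678e+02, -3.24789858e+00]), 'joint_vel': array([ 0.02131869,  0.06844076,  0.04111586, -0.05733639,  0.02285936,
        0.04044101]), 'effort': array([-2.39590318e-04, -4.58723187e+01, -4.18021452e+01,  1.75409932e-04,
        1.14815772e-02, -2.82076809e-05]), 'tool_pos': array([ 0.19990866, -0.56543061,  0.23814632]), 'orientation': array([-1.79887163e+02, -7.81415972e-03,  1.94686046e+01]), 'ft_force': array([0.174015  , 0.46043659, 1.4718578 ]), 'ft_torque': array([-0.02405116, -0.0263977 ,  0.01011961]), 'grasp_force': 0.0, 'width': 0.08519823268080379}
top {'camera_matrix': [[433.6445, 0.0, 318.4741], [0.0, 433.6445, 236.1503], [0.0, 0.0, 1.0]], 'camera_from_world': [[-0.0122, -0.9995, -0.028, 0.0205], [0.9969, -0.0144, 0.0773, -0.5303], [-0.0777, -0.027, 0.9966, -0.9196], [0.0, 0.0, 0.0, 1.0]]}
side {'camera_matrix': [[615.9275, 0.0, 313.8601], [0.0, 615.9275, 229.4083], [0.0, 0.0, 1.0]], 'camera_from_world': [[-0.9616, -0.2744, -0.0119, 0.5004], [0.2002, -0.7299, 0.6535, -0.1549], [-0.188, 0.626, 0.7568, -1.3964], [0.0, 0.0, 0.0, 1.0]]}
wrist {'camera_matrix': [[421.7004, 0.0, 325.3267], [0.0, 421.7004, 244.6929], [0.0, 0.0, 1.0]], 'tool_from_camera': [[0.0007, 0.9523, 0.3051, 0.0788], [1.0, -0.0005, -0.001, 0.0003], [-0.0008, 0.3051, -0.9523, -0.1341], [0.0, 0.0, 0.0, 1.0]]}
```

View pics/top0.png

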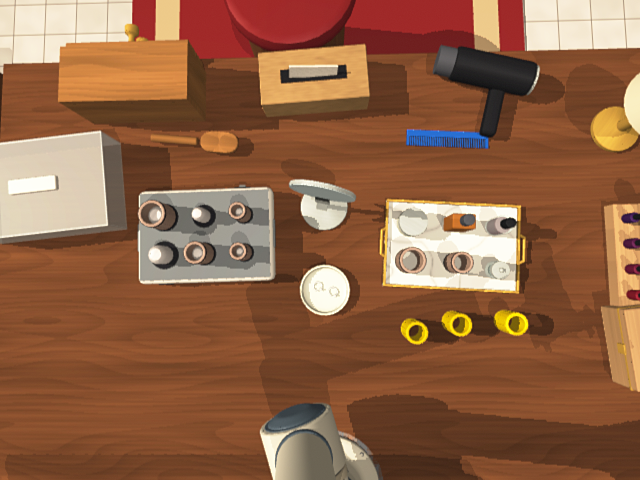

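View pics/side0.png

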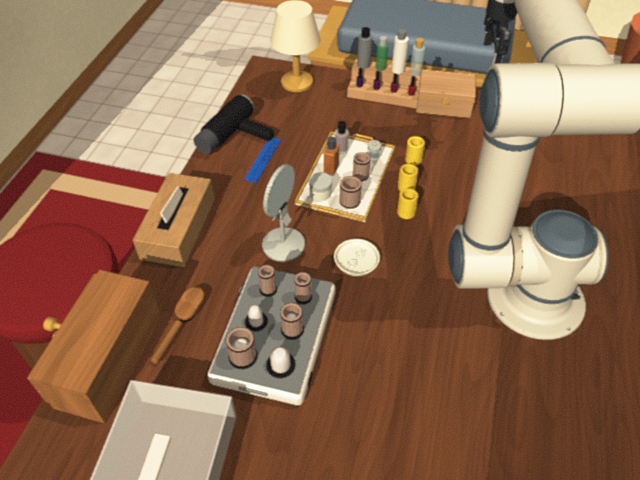

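Top view: the heater is at left. Its vacant posts are white-tipped, with the large one near (161,253) and the medium one near (203,215). The tray is at right. 

Candidates for the large roller: brown tube (411,261) on the tray and the mounted one (157,214). Candidates for the medium: brown tube (460,262) on the tray, the mounted one (199,252), and the yellow look-alikes (414,331), (457,323) and (512,322), which stand on the table. By the description I choose (411,261) for the large and (460,262) for the medium.

```bash
cat > h.py <<'E'
import numpy as np,cv2
from workcell import monitor,viewer
from scipy.spatial.transform import Rotation as R
def cam(n,s=None):
    i=viewer.camera_info(n);K=np.array(i["camera_matrix"])
    if n=="wrist":
        T=np.eye(4);T[:3,:3]=R.from_euler('xyz',s["orientation"],degrees=True).as_matrix();T[:3,3]=s["tool_pos"]
        W=T@np.array(i["tool_from_camera"])
    else: W=np.linalg.inv(np.array(i["camera_from_world"]))
    return K,W
def back(n,px,z,s=None):
    K,W=cam(n,s);u=np.linalg.solve(K,[px[0],px[1],1.]);d=W[:3,:3]@(u*[1,-1,-1]);o=W[:3,3]
    return o+d*(z-o[2])/d[2]
def proj(n,p,s=None):
    K,W=cam(n,s);q=np.linalg.inv(W)@np.append(p,1);v=K@(q[:3]*[1,-1,-1]);return v[:2]/v[2]
def go(p,yaw):
    s=monitor.get_state();Rm=R.from_euler('xyz',s["orientation"],degrees=True)
    d=Rm.inv().apply(np.array(p)-s["tool_pos"]);r=(Rm.inv()*R.from_euler('xyz',[180,0,yaw],degrees=True)).as_rotvec()
    print("units shift",np.round(d/.025,2),"turn",np.round(r/.15,2),"pos",s["tool_pos"].round(4))
E
python3 - <<'E'
from h import *
for n,px,z in [("L",(411,259),.072),("M",(460,261),.072),("mL",(157,213),.119),("mM",(199,251),.119),("s",(240,211),.119),("s2",(240,251),.119),("pL",(160,247),.101),("pM",(201,212),.101),("mirrorfoot",(325,210),.01),("dish",(325,290),.018)]: print(n,back("top",px,z).round(3))
I=cv2.imread("pics/top0.png")[170:350,370:540]; cv2.imwrite("pics/crop0.png",cv2.resize(I,None,fx=4,fy=3.3,interpolation=2)[:600])
E
```

```text
L [ 0.477 -0.175  0.072]
M [ 0.472 -0.274  0.072]
mL [0.573 0.328 0.119]
mM [0.497 0.244 0.119]
s [0.575 0.164 0.119]
s2 [0.496 0.164 0.119]
pL [0.507 0.329 0.101]
pM [0.576 0.246 0.101]
mirrorfoot [ 0.589 -0.001  0.01 ]
dish [0.414 0.001 0.018]
```

View pics/crop0.png

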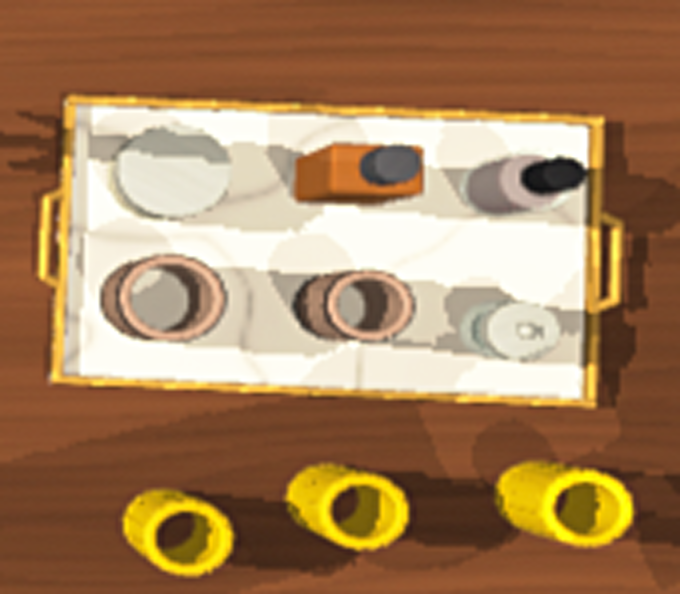

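The crop shows two brown tubes on the tray: the large one's rim is centred at full-picture pixel (413,260) and the medium's at (462.5,262). The yellow look-alikes are off the tray. Next I move above the tray for a close wrist view.

Run:
```python
from h import *
go([.475,-.225,.27],0)
```

```text
units shift [14.91 -9.18 -1.25] turn [-0.01  0.    2.26] pos [ 0.1999 -0.5655  0.2382]
```

```bash
python3 -m inch '[[[0,0,-0.4],[0,0,0.75],1],[[0,0,-0.4],[0,0,0.75],1],[[0,0,-0.4],[0,0,0.76],1],[[0.8,-1,0],[0,0,0],1],[[0.8,-1,0],[0,0,0],1],[[0.8,-1,0],[0,0,0],1],[[0.8,-1,0],[0,0,0],1],[[0.8,-1,0],[0,0,0],1],[[0.8,-1,0],[0,0,0],1],[[0.8,-1,0],[0,0,0],1],[[0.8,-1,0],[0,0,0],1],[[0.8,-1,0],[0,0,0],1],[[0.8,-1,0],[0,0,0],1],[[0.8,-1,0],[0,0,0],1],[[0.8,-1,0],[0,0,0],1],[[0.8,-1,0],[0,0,0],1],[[0.6,-0.6,0],[0,0,0],1],[[0,0,0],[0,0,0],1],[[0,0,0],[0,0,0],1]]'
python3 - <<'E'
from h import *
s=monitor.get_state();print(s["tool_pos"],s["orientation"],s["t"])
I=viewer.capture("wrist");cv2.imwrite("pics/w1.png",I[:,:,::-1])
for p in [(.477,-.178,.072),(.47,-.279,.072)]: print(proj("wrist",p,s))
E
```

```text
t: 2.0
tool_pos: [0.4746, -0.2254, 0.2688]
orientation: [-180.0, 0.1, 0.1]
ft_force: [-0.5, -0.0, 0.6]
width: 0.0853
grasp_force: 0.0
[ 0.47457436 -0.22538549  0.26875574] [-1.79992832e+02  6.94531093e-02  9.79618513e-02] 2.0
[265.8219459  209.34188761]
[391.26676489 218.10781316]
```

View pics/w1.png

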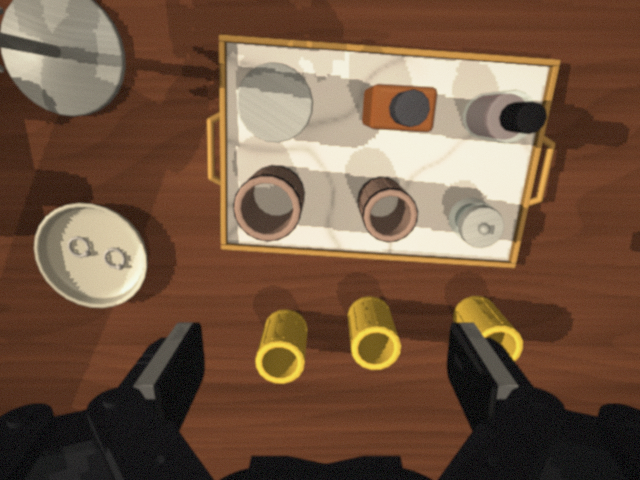

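The wrist view shows the large roller's rim centred near (268,204), the medium's near (389,209), and the yellow tubes in front of the tray at (281,361), (376,347) and (502,340). I refine the rims with an ellipse fit and check their sizes.

```bash
cat >> h.py <<'E'
from scipy.optimize import least_squares
def ringfit(n,I,s,p0,z,r,rng=6,w=None):
    """Fit xy of an outer rim circle of radius r at height z: maximise edge contrast across the ring (grid)."""
    g=cv2.GaussianBlur(I,(3,3),0).astype(np.float32)
    a=np.linspace(0,2*np.pi,120,endpoint=False)
    K,W=cam(n,s);Wi=np.linalg.inv(W)
    def samp(x,y,rad):
        P=np.c_[x+rad*np.cos(a),y+rad*np.sin(a),np.full(120,z),np.ones(120)]@Wi.T
        q=(P[:,:3]*[1,-1,-1])@K.T;q=(q[:,:2]/q[:,2:]).astype(np.float32)
        return cv2.remap(g,q[None,:,0],q[None,:,1],1)[0]
    best=max((np.abs(samp(x,y,r+.0015)-samp(x,y,r-.0015)).sum(1).clip(0,150).mean(),x,y)
      for x in p0[0]+np.arange(-rng,rng+.1,.5)*1e-3 for y in p0[1]+np.arange(-rng,rng+.1,.5)*1e-3)
    return np.round(best,4)
E
python3 - <<'E'
from h import *
s=monitor.get_state();I=cv2.imread("pics/w1.png");T=cv2.imread("pics/top0.png")
for nm,px,r,tp in [("L",(268,204),.027,(413,260.3)),("M",(389.5,209),.022,(462.5,262.4))]:
    b=back("wrist",px,.072,s);print(nm,b,"top",back("top",tp,.072))
    for rr in (r-.002,r-.001,r,r+.001,r+.002): print(rr,ringfit("wrist",I,s,b,.072,rr,8))
    print("top",ringfit("top",T,None,back("top",tp,.072),.072,r))
E
```

```text
L [ 0.48117815 -0.18040797  0.072     ] top [ 0.47466287 -0.1792444   0.072     ]
0.025 [119.5822   0.4767  -0.1824]
0.026 [119.8323   0.4762  -0.1794]
0.027 [129.4026   0.4772  -0.1779]
0.028 [117.3535   0.4762  -0.1789]
0.028999999999999998 [116.1556   0.4752  -0.1764]
top [118.8152   0.4757  -0.1797]
M [ 0.47721897 -0.27774546  0.072     ] top [ 0.46914488 -0.2786298   0.072     ]
0.019999999999999997 [120.4605   0.4737  -0.2812]
0.020999999999999998 [128.9358   0.4707  -0.2777]
0.022 [138.8021   0.4717  -0.2797]
0.023 [134.4354   0.4712  -0.2792]
0.024 [120.1977   0.4722  -0.2782]
top [111.7384   0.4691  -0.2791]
```

Sizes and heights agree, with the fit peaking at the true radii in both cameras. Large is at (0.4767, -0.1785) and medium at (0.471, -0.279). I pick the large roller first.

```bash
python3 -m inch '[[[0.08,-0.94,0.3],[0,0,0],1],[[0,-0.94,0.5],[0,0,0],1],[[0,0,1],[0,0,0],1],[[0,0,1],[0,0,0],1],[[0,0,1],[0,0,0],1],[[0,0,1],[0,0,0],1],[[0,0,1],[0,0,0],1],[[0,0,1],[0,0,0],1],[[0,0,0.8],[0,0,0],1],[[0,0,0.8],[0,0,0],1],[[0,0,0.6],[0,0,0],1],[[0,0,0],[0,0,0],1],[[0,0,0],[0,0,0],1]]' 30; python3 -m inch '[[[0,0,0],[0,0,0],-0.2],[[0,0,0],[0,0,0],-0.4],[[0,0,0],[0,0,0],-0.6],[[0,0,0],[0,0,0],-0.6],[[0,0,0],[0,0,0],-0.6],[[0,0,0],[0,0,0],-0.6]]' 30
```

```text
t: 3.35
tool_pos: [0.4766, -0.179, 0.0447]
orientation: [180.0, -0.0, 0.0]
ft_force: [0.3, 0.4, 0.6]
width: 0.0856
grasp_force: 0.0
t: 3.95
tool_pos: [0.4775, -0.1789, 0.0458]
orientation: [179.9, -0.1, 0.1]
ft_force: [-1.3, -0.5, 5.7]
width: 0.0534
grasp_force: 32.0
```

```bash
python3 -m inch '[[[0,0,-0.3],[0,0,0],-0.6],[[0,0,-0.6],[0,0,0],-0.6],[[0,0,-0.9],[0,0,0],-0.6],[[0,0,-1],[0,0,0],-0.6],[[0,0,-1],[0,0,0],-0.6],[[0,0,-1],[0,0,0],-0.6],[[0,0,-1],[0,0,0],-0.6],[[0,0,-1],[0,0,0],-0.6],[[0,0,-1],[0,0,0],-0.6],[[0,-0.5,-1],[0,0,0],-0.6],[[0,-0.8,-0.2],[0,0,0],-0.6]]'; python3 -m inch '[[[0,-1,0],[0,0,0],-0.6],[[0,-1,0],[0,0,0],-0.6],[[0,-1,0],[0,0,0],-0.6],[[0,-1,0],[0,0,0],-0.6],[[0,-1,0],[0,0,0],-0.6],[[0,-1,0],[0,0,0],-0.6],[[0,-1,0],[0,0,0],-0.6],[[0,-1,0],[0,0,0],-0.6],[[0,-1,0],[0,0,0],-0.6],[[0,-1,0],[0,0,0],-0.6],[[0,-1,0],[0,0,0],-0.6],[[0,-1,0],[0,0,0],-0.6],[[0,-1,0],[0,0,0],-0.6],[[0,-1,0],[0,0,0],-0.6],[[0,-0.8,0],[0,0,0],-0.6],[[0,-0.5,0],[0,0,0],-0.6],[[0,0,0],[0,0,0],-0.6],[[0,0,0],[0,0,0],-0.6]]'
python3 - <<'E'
from h import *
s=monitor.get_state();print(s["tool_pos"],s["orientation"],s["t"])
I=viewer.capture("wrist");cv2.imwrite("pics/w2.png",I[:,:,::-1])
E
```

```text
t: 5.05
tool_pos: [0.477, -0.1465, 0.2739]
orientation: [179.9, -0.3, -0.0]
ft_force: [0.4, -0.3, 0.4]
width: 0.0535
grasp_force: 31.7
t: 6.85
tool_pos: [0.4763, 0.2361, 0.2696]
orientation: [180.0, -0.0, 0.1]
ft_force: [0.2, 0.1, -0.7]
width: 0.053
grasp_force: 31.7
[0.47631442 0.23607607 0.26956344] [ 1.79970907e+02 -4.25048116e-03  5.16520183e-02] 6.85
```

View pics/w2.png

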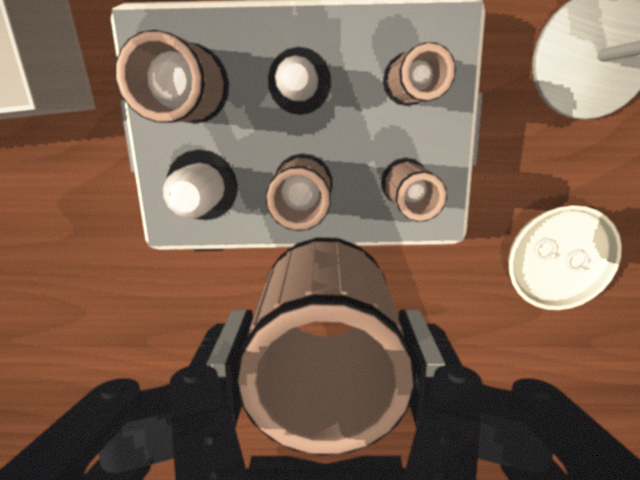

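The wrist view shows the heater with mounted rims near (158,76), (299,198), (427,72) and (420,192), the vacant post tips at (183,196) for the large and (295,76) for the medium, and the held roller's rim at (327,378). I fit these.

```bash
cat > fitheater.py <<'E'
from h import *
def heater(I,s,L):
    M=[];H=[]
    for px,z,r,h in L:
        b=back("wrist",px,z,s);f=ringfit("wrist",I,s,b,z,r,7);M.append(f[1:]);H.append(h);print(h,b.round(4)[:2],f)
    M=np.array(M);H=np.array(H,float)
    T=lambda v:np.c_[v[0]+np.cos(v[2])*H[:,0]-np.sin(v[2])*H[:,1],v[1]+np.sin(v[2])*H[:,0]+np.cos(v[2])*H[:,1]]
    f=least_squares(lambda v:(T(v)-M).ravel(),[.535,.245,0],loss="soft_l1",f_scale=.002)
    print("heater",f.x[:2].round(4),np.degrees(f.x[2]),"res mm",((T(f.x)-M)*1e3).round(1).tolist())
    H=np.array([[-.04,.085],[.04,0]]);print("posts L,M",T(f.x).round(4).tolist())
E
python3 - <<'E'
from fitheater import *
import json
s=monitor.get_state();I=cv2.imread("pics/w2.png")
heater(I,s,[((158,76),.119,.027,(.04,.085)),((299,198),.119,.022,(-.04,0)),((427,72),.119,.017,(.04,-.085)),((420,192),.119,.017,(-.04,-.085)),((182,197),.101,.0114,(-.04,.085)),((295,76),.101,.0087,(.04,0))])
zt=s["tool_pos"][2]
for dz in (.022,.026,.030,.034): print(dz,ringfit("wrist",I,s,back("wrist",(327,375),zt+dz,s),zt+dz,.027,8))
E
```

```text
(0.04, 0.085) [0.5754 0.3406] [132.8081   0.5759   0.3411]
(-0.04, 0) [0.4978 0.2534] [115.079    0.4953   0.2544]
(0.04, -0.085) [0.5779 0.1717] [126.8844   0.5779   0.1712]
(-0.04, -0.085) [0.502  0.1709] [125.2197   0.499    0.1699]
(-0.04, 0.085) [0.4948 0.3396] [111.9124   0.4948   0.3396]
(0.04, 0) [0.5768 0.2557] [118.7917   0.5773   0.2577]
heater [0.5367 0.2556] 1.142169872904061 res mm [[-0.9, 0.3], [1.4, 0.4], [0.5, 0.2], [-0.6, -0.1], [0.2, 0.2], [-0.6, -1.3]]
posts L,M [[0.495, 0.3398], [0.5767, 0.2564]]
0.022 [149.7352   0.4746   0.235 ]
0.026 [144.1116   0.4769   0.2355]
0.03 [130.8871   0.4811   0.2365]
0.034 [113.9021   0.4824   0.2386]
```

Run:
```python
from h import *
T=cv2.imread("pics/top0.png")
for p,z,r in [((.5759,.3411),.119,.027),((.4953,.2544),.119,.022),((.578,.1712),.119,.017),((.499,.17),.119,.017),((.495,.3398),.101,.0114),((.5767,.2564),.101,.0087)]: print(p,ringfit("top",T,None,p,z,r,12),proj("top",(*p,z)).round(1))
go([.495,.3398,.2],0)
```

```text
(0.5759, 0.3411) [108.8316   0.5729   0.3416] [150.7 211.8]
(0.4953, 0.2544) [117.023    0.4953   0.2534] [193.9 252. ]
(0.578, 0.1712) [110.5476   0.576    0.1707] [236.4 209.3]
(0.499, 0.17) [121.1094   0.4965   0.1685] [236.9 249.6]
(0.495, 0.3398) [112.0838   0.4935   0.3398] [154.3 253.1]
(0.5767, 0.2564) [144.3791   0.5742   0.2564] [196.1 211.9]
units shift [ 0.74 -4.16  2.78] turn [ 0. -0.  0.] pos [0.4764 0.2358 0.2696]
```

```bash
python3 -m inch '[[[0.2,-0.8,0],[0,0,0],-0.6],[[0.2,-1,0],[0,0,0],-0.6],[[0.2,-1,0],[0,0,0],-0.6],[[0.1,-0.9,0.4],[0,0,0],-0.6],[[0,-0.47,0.8],[0,0,0],-0.6],[[0,0,1],[0,0,0],-0.6],[[0,0,1],[0,0,0],-0.6],[[0,0,1],[0,0,0],-0.6],[[0,0,0.5],[0,0,0],-0.6],[[0,0,0],[0,0,0],-0.6],[[0,0,0],[0,0,0],-0.6]]'
python3 - <<'E'
from h import *
I=viewer.capture("wrist");s=monitor.get_state();print(s["tool_pos"],s["ft_force"])
z=s["tool_pos"][2]+.0265;print(ringfit("wrist",I,s,[*s["tool_pos"][:2]],z,.027,7))
S=viewer.capture("side");T=viewer.capture("top")
c=lambda p,n:proj(n,p).astype(int)
x,y=c((.494,.34,.11),"side");a=cv2.resize(S[y-60:y+60,x-60:x+60],(400,400),interpolation=2)
x,y=c((.494,.34,.11),"top");b=cv2.resize(T[y-60:y+60,x-60:x+60],(400,400),interpolation=2)
cv2.imwrite("pics/c3.png",np.hstack([a,b])[:,:,::-1])
E
```

```text
t: 8.0
tool_pos: [0.4942, 0.3405, 0.153]
orientation: [-180.0, -0.1, 0.0]
ft_force: [0.3, 1.1, 0.4]
width: 0.0533
grasp_force: 31.7
[0.49449275 0.34075541 0.15372024] [ 0.37653738 -0.39681449  0.29737777]
[132.9997   0.4955   0.3403]
```

View pics/c3.png

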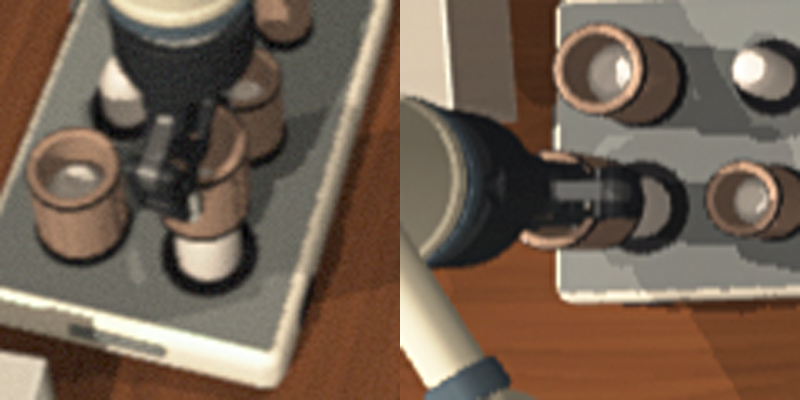

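The side crop shows the large roller directly over its post, with the post tip entering the bore. I lower it gently, watching the force.

```bash
python3 -m inch '[[[0,0,0.3],[0,0,0],-0.6],[[0,0,0.3],[0,0,0],-0.6],[[0,0,0.2],[0,0,0],-0.6],[[0,0,0],[0,0,0],-0.6]]';python3 -m inch '[[[0,0,0.2],[0,0,0],-0.6],[[0,0,0.2],[0,0,0],-0.6],[[0,0,0.2],[0,0,0],-0.6],[[0,0,0.2],[0,0,0],-0.6],[[0,0,0.2],[0,0,0],-0.6],[[0,0,0.2],[0,0,0],-0.6],[[0,0,0],[0,0,0],-0.6],[[0,0,0],[0,0,0],-0.6]]'
```

```text
t: 8.55
tool_pos: [0.4931, 0.3405, 0.13]
orientation: [179.9, 0.1, 0.1]
ft_force: [-0.4, -0.2, -0.8]
width: 0.0533
grasp_force: 31.7
t: 9.35
tool_pos: [0.4937, 0.3407, 0.1017]
orientation: [180.0, 0.0, 0.0]
ft_force: [1.2, 0.1, -0.8]
width: 0.0533
grasp_force: 31.7
```

No lateral force so far, and about 8 mm should remain.

```bash
for i in 1; do python3 -m inch '[[[0,0,0.1],[0,0,0],-0.6],[[0,0,0.1],[0,0,0],-0.6],[[0,0,0.08],[0,0,0],-0.6],[[0,0,0],[0,0,0],-0.6]]'; python3 -m inch '[[[0,0,0.06],[0,0,0],-0.6],[[0,0,0],[0,0,0],-0.6]]';  done
```

```text
t: 9.75
tool_pos: [0.4936, 0.3407, 0.0943]
orientation: [180.0, 0.0, 0.0]
ft_force: [0.2, 0.5, -0.8]
width: 0.0535
grasp_force: 31.7
t: 9.95
tool_pos: [0.4937, 0.3407, 0.0931]
orientation: [180.0, 0.0, 0.0]
ft_force: [-0.5, -0.0, -0.8]
width: 0.0531
grasp_force: 31.7
```

```bash
python3 -m inch '[[[0,0,0.04],[0,0,0],-0.6],[[0,0,0],[0,0,0],-0.6]]'; python3 -m inch '[[[0,0,0.04],[0,0,0],-0.6],[[0,0,0],[0,0,0],-0.6]]'
```

```text
t: 10.15
tool_pos: [0.4938, 0.3408, 0.0929]
orientation: [-180.0, -0.0, 0.0]
ft_force: [-1.4, -0.1, 2.9]
width: 0.0531
grasp_force: 31.9
t: 10.35
tool_pos: [0.4939, 0.3408, 0.0928]
orientation: [-180.0, -0.1, 0.0]
ft_force: [-3.9, -1.9, 7.0]
width: 0.0531
grasp_force: 32.2
```

The force rises at 0.0928 as predicted, so the roller is seated. I release it, lift, and look.

```bash
python3 -m inch '[[[0,0,0],[0,0,0],0.4],[[0,0,0],[0,0,0],0.6],[[0,0,0],[0,0,0],0.6],[[0,0,-0.2],[0,0,0],0.6],[[0,0,-0.5],[0,0,0],0.6],[[0,0,-1],[0,0,0],0.6],[[0,0,-1],[0,0,0],0.6],[[0,0,-1],[0,0,0],0.7],[[0,0,-1],[0,0,0],1],[[0,0,-1],[0,0,0],1],[[0,0,-1],[0,0,0],1],[[0,0,-0.4],[0,0,0],1],[[0,0,0],[0,0,0],1]]'
python3 - <<'E'
from h import *
s=monitor.get_state();I=viewer.capture("wrist");cv2.imwrite("pics/w4.png",I[:,:,::-1])
I=I[:,:,::-1];T=viewer.capture("top")[:,:,::-1]
print(s["tool_pos"],ringfit("wrist",I,s,(.494,.34),.119,.027,7),ringfit("top",T,None,(.494,.34),.119,.027,7))
go([.471,-.2793,.27],0)
E
```

```text
t: 11.65
tool_pos: [0.4943, 0.3411, 0.2715]
orientation: [-179.9, -0.2, 0.0]
ft_force: [-0.5, -0.8, -0.3]
width: 0.0851
grasp_force: 0.0
[0.49425556 0.34106664 0.27149913] [126.5036   0.492    0.341 ] [82.8774  0.491   0.3405]
units shift [-0.93 24.8  -0.07] turn [0.   0.01 0.01] pos [0.4937 0.3407 0.2679]
```

View pics/w4.png

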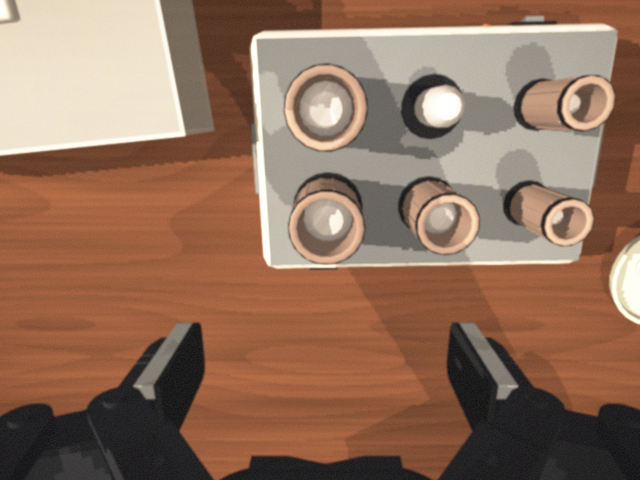

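The large roller, rim at (328,220), stands level with its neighbours on the post. Only the medium post at (440,105) is still vacant. Now for the medium roller.

```bash
python3 -m inch '[[[-0.5,0.5,0],[0,0,0],1],[[-0.43,1,0],[0,0,0],1],[[0,1,0],[0,0,0],1],[[0,1,0],[0,0,0],1],[[0,1,0],[0,0,0],1],[[0,1,0],[0,0,0],1],[[0,1,0],[0,0,0],1],[[0,1,0],[0,0,0],1],[[0,1,0],[0,0,0],1],[[0,1,0],[0,0,0],1],[[0,1,0],[0,0,0],1],[[0,1,0],[0,0,0],1],[[0,1,0],[0,0,0],1],[[0,1,0],[0,0,0],1],[[0,1,0],[0,0,0],1],[[0,1,0],[0,0,0],1]]'; python3 -m inch '[[[0,1,0],[0,0,0],1],[[0,1,0],[0,0,0],1],[[0,1,0],[0,0,0],1],[[0,1,0],[0,0,0],1],[[0,1,0],[0,0,0],1],[[0,1,0],[0,0,0],1],[[0,1,0],[0,0,0],1],[[0,1,0],[0,0,0],1],[[0,0.8,0],[0,0,0],1],[[0,0.5,0],[0,0,0],1],[[0,0,0],[0,0,0],1],[[0,0,0],[0,0,0],1],[[0,0,0],[0,0,0],1]]'
python3 - <<'E'
from h import *
s=monitor.get_state();I=viewer.capture("wrist")[:,:,::-1];s=monitor.get_state()
f=ringfit("wrist",I,s,(.471,-.2793),.072,.022,8);print(f)
go([*f[1:],.045],0)
E
```

```text
t: 13.35
tool_pos: [0.4702, -0.0477, 0.2667]
orientation: [-180.0, 0.2, 0.0]
ft_force: [0.3, -0.6, -0.2]
width: 0.0856
grasp_force: 0.0
t: 14.65
tool_pos: [0.4711, -0.2783, 0.2687]
orientation: [-180.0, 0.0, 0.1]
ft_force: [-0.6, -0.2, 0.2]
width: 0.0854
grasp_force: 0.0
[142.9207   0.472   -0.2788]
units shift [0.03 0.02 8.96] turn [-0.   -0.    0.01] pos [ 0.4712 -0.2783  0.2689]
```

```bash
python3 -m inch '[[[0.03,0,0.5],[0,0,0],0.7],[[0,0,1],[0,0,0],0.7],[[0,0,1],[0,0,0],0.7],[[0,0,1],[0,0,0],0.7],[[0,0,1],[0,0,0],0.7],[[0,0,1],[0,0,0],0.7],[[0,0,1],[0,0,0],0.7],[[0,0,1],[0,0,0],0.7],[[0,0,0.9],[0,0,0],0.7],[[0,0,0.55],[0,0,0],0.7],[[0,0,0],[0,0,0],0.7],[[0,0,0],[0,0,0],0.7]]'; python3 -m inch '[[[0,0,0],[0,0,0],0.2],[[0,0,0],[0,0,0],-0.3],[[0,0,0],[0,0,0],-0.6],[[0,0,0],[0,0,0],-0.6],[[0,0,0],[0,0,0],-0.6],[[0,0,0],[0,0,0],-0.6]]' 30
```

```text
t: 15.9
tool_pos: [0.4719, -0.2791, 0.0455]
orientation: [180.0, -0.0, 0.1]
ft_force: [0.5, -0.6, 0.2]
width: 0.0725
grasp_force: 0.0
t: 16.5
tool_pos: [0.4726, -0.2798, 0.0468]
orientation: [179.9, -0.2, 0.0]
ft_force: [0.3, 0.6, 5.9]
width: 0.0433
grasp_force: 31.0
```

```bash
python3 -m inch '[[[0,0,-0.3],[0,0,0],-0.6],[[0,0,-0.6],[0,0,0],-0.6],[[0,0,-0.9],[0,0,0],-0.6],[[0,0,-1],[0,0,0],-0.6],[[0,0,-1],[0,0,0],-0.6],[[0,0,-1],[0,0,0],-0.6],[[0,0,-1],[0,0,0],-0.6],[[0,0,-1],[0,0,0],-0.6],[[0,0,-1],[0,0,0],-0.6],[[0,-0.4,-1],[0,0,0],-0.6],[[0,-0.8,-0.2],[0,0,0],-0.6],[[0,-1,0],[0,0,0],-0.6],[[0,-1,0],[0,0,0],-0.6],[[0,-1,0],[0,0,0],-0.6],[[0,-1,0],[0,0,0],-0.6],[[0,-1,0],[0,0,0],-0.6],[[0,-1,0],[0,0,0],-0.6],[[0,-1,0],[0,0,0],-0.6],[[0,-1,0],[0,0,0],-0.6]]'; python3 -m inch '[[[0,-1,0],[0,0,0],-0.6],[[0,-1,0],[0,0,0],-0.6],[[0,-1,0],[0,0,0],-0.6],[[0,-1,0],[0,0,0],-0.6],[[0,-1,0],[0,0,0],-0.6],[[0,-1,0],[0,0,0],-0.6],[[0,-1,0],[0,0,0],-0.6],[[0,-1,0],[0,0,0],-0.6],[[0,-1,0],[0,0,0],-0.6],[[0,-1,0],[0,0,0],-0.6],[[0,-0.8,0],[0,0,0],-0.6],[[0,-0.4,0],[0,0,0],-0.6],[[0,0,0],[0,0,0],-0.6],[[0,0,0],[0,0,0],-0.6]]'
python3 - <<'E'
from h import *
I=viewer.capture("wrist")[:,:,::-1];s=monitor.get_state();p=s["tool_pos"]
print("held",ringfit("wrist",I,s,p,p[2]+.0262,.022,7),"post",ringfit("wrist",I,s,(.5757,.2564),.101,.0087,6),ringfit("wrist",I,s,(.494,.3405),.119,.027,6),ringfit("wrist",I,s,(.495,.2544),.119,.022,6))
go([.5757,.2564,.2],0)
E
```

```text
t: 18.4
tool_pos: [0.4712, -0.0482, 0.2711]
orientation: [180.0, -0.0, 0.0]
ft_force: [1.1, -0.7, 0.2]
width: 0.0435
grasp_force: 30.6
t: 19.8
tool_pos: [0.4714, 0.2302, 0.2704]
orientation: [180.0, -0.0, 0.0]
ft_force: [0.1, -0.6, 0.3]
width: 0.0434
grasp_force: 30.7
held [141.3168   0.4719   0.2299] post [120.803    0.5772   0.2574] [130.5352   0.4925   0.3395] [143.9808   0.497    0.2544]
units shift [ 4.17 -1.06  2.82] turn [ 0. -0.  0.] pos [0.4714 0.2299 0.2704]
```

```bash
python3 -m inch '[[[0.7,-0.2,0],[0,0,0],-0.6],[[1,-0.3,0],[0,0,0],-0.6],[[1,-0.3,0],[0,0,0],-0.6],[[0.9,-0.26,0],[0,0,0],-0.6],[[0.57,0,0.4],[0,0,0],-0.6],[[0,0,1],[0,0,0],-0.6],[[0,0,1],[0,0,0],-0.6],[[0,0,1],[0,0,0],-0.6],[[0,0,0.9],[0,0,0],-0.6],[[0,0,0.4],[0,0,0],-0.6],[[0,0,0],[0,0,0],-0.6],[[0,0,0],[0,0,0],-0.6]]'
python3 - <<'E'
from h import *
I=viewer.capture("wrist")[:,:,::-1];s=monitor.get_state();p=s["tool_pos"];print(p)
print(ringfit("wrist",I,s,p,p[2]+.0262,.022,7))
S=viewer.capture("side")
x,y=proj("side",(.576,.256,.11)).astype(int);a=cv2.resize(S[y-60:y+60,x-60:x+60],(480,480),interpolation=2)
cv2.imwrite("pics/c5.png",a[:,:,::-1])
E
```

```text
t: 21.05
tool_pos: [0.576, 0.257, 0.1538]
orientation: [-180.0, -0.1, 0.0]
ft_force: [0.8, 0.6, -0.2]
width: 0.0428
grasp_force: 30.7
[0.57627403 0.257249   0.15451706]
[142.2982   0.5768   0.2567]
```

View pics/c5.png

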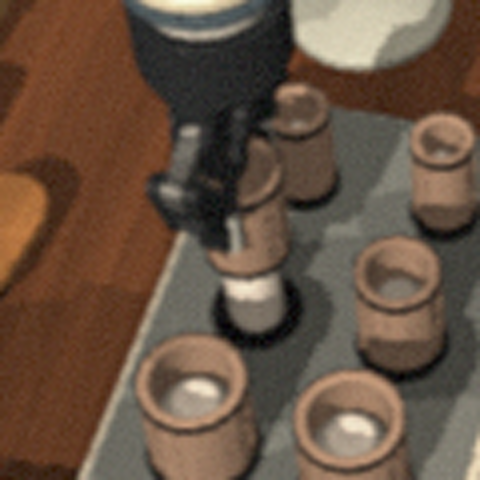

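The crop shows the medium roller above its post, aligned to about a millimetre. I lower it.

```bash
python3 -m inch '[[[0,0,0.3],[0,0,0],-0.6],[[0,0,0.3],[0,0,0],-0.6],[[0,0,0.2],[0,0,0],-0.6],[[0,0,0],[0,0,0],-0.6]]';python3 -m inch '[[[0,0,0.2],[0,0,0],-0.6],[[0,0,0.2],[0,0,0],-0.6],[[0,0,0.2],[0,0,0],-0.6],[[0,0,0.2],[0,0,0],-0.6],[[0,0,0.2],[0,0,0],-0.6],[[0,0,0.2],[0,0,0],-0.6],[[0,0,0],[0,0,0],-0.6],[[0,0,0],[0,0,0],-0.6]]'
```

```text
t: 21.55
tool_pos: [0.575, 0.2572, 0.1308]
orientation: [179.9, 0.1, 0.0]
ft_force: [-0.1, -0.4, -1.5]
width: 0.0432
grasp_force: 30.7
t: 22.35
tool_pos: [0.5755, 0.2573, 0.1024]
orientation: [180.0, 0.0, 0.0]
ft_force: [-1.2, -0.6, 0.1]
width: 0.0434
grasp_force: 30.7
```

```bash
python3 -m inch '[[[0,0,0.1],[0,0,0],-0.6],[[0,0,0.1],[0,0,0],-0.6],[[0,0,0.08],[0,0,0],-0.6],[[0,0,0],[0,0,0],-0.6]]'; python3 -m inch '[[[0,0,0.05],[0,0,0],-0.6],[[0,0,0],[0,0,0],-0.6]]'
```

```text
t: 22.75
tool_pos: [0.5753, 0.2573, 0.095]
orientation: [180.0, 0.0, 0.0]
ft_force: [-0.2, 0.2, -1.1]
width: 0.0437
grasp_force: 30.7
t: 22.95
tool_pos: [0.5755, 0.2573, 0.0941]
orientation: [180.0, 0.0, 0.0]
ft_force: [0.4, -0.2, -1.4]
width: 0.0427
grasp_force: 30.7
```

```bash
python3 -m inch '[[[0,0,0.04],[0,0,0],-0.6],[[0,0,0],[0,0,0],-0.6]]'
```

```text
t: 23.15
tool_pos: [0.5757, 0.2574, 0.0939]
orientation: [-180.0, -0.0, 0.0]
ft_force: [-0.8, -0.3, 1.5]
width: 0.0432
grasp_force: 30.9
```

```bash
python3 -m inch '[[[0,0,0.04],[0,0,0],-0.6],[[0,0,0],[0,0,0],-0.6]]'
```

```text
t: 23.35
tool_pos: [0.5757, 0.2574, 0.0939]
orientation: [-180.0, -0.1, 0.0]
ft_force: [-3.1, -1.0, 6.3]
width: 0.0432
grasp_force: 31.2
```

Seated at 6 N, at the predicted height. I release it and back off upward.

```bash
python3 -m inch '[[[0,0,0],[0,0,0],0.2],[[0,0,0],[0,0,0],0.4],[[0,0,0],[0,0,0],0.4],[[0,0,-0.2],[0,0,0],0.4],[[0,0,-0.5],[0,0,0],0.4],[[0,0,-1],[0,0,0],0.4],[[0,0,-1],[0,0,0],0.4],[[0,0,-1],[0,0,0],0.4],[[-0.3,0,-1],[0,0,0],0.4],[[-0.8,0,-1],[0,0,0],0.4],[[-1,0,-1],[0,0,0],0.4],[[-1,0,-0.4],[0,0,0],0.4],[[-0.6,0,0],[0,0,0],0.4],[[0,0,0],[0,0,0],0.4],[[0,0,0],[0,0,0],0.4],[[0,0,0],[0,0,0],0.4]]'
python3 - <<'E'
from h import *
I=viewer.capture("wrist")[:,:,::-1];s=monitor.get_state();S=viewer.capture("side")[:,:,::-1]
for p,r in [((.494,.34),.027),((.576,.2566),.022),((.5759,.3411),.027),((.4953,.2544),.022),((.578,.171),.017),((.498,.17),.017)]: print(p,ringfit("wrist",I,s,p,.119,r,7))
cv2.imwrite("pics/end.png",np.hstack([cv2.resize(I,(400,300)),cv2.resize(S[240:420,190:370],(400,300))]))
E
```

```text
t: 24.95
tool_pos: [0.4836, 0.2571, 0.2695]
orientation: [180.0, 0.0, 0.0]
ft_force: [-0.2, 0.5, 0.7]
width: 0.0598
grasp_force: 0.0
(0.494, 0.34) [129.5813   0.492    0.3405]
(0.576, 0.2566) [119.2289   0.576    0.2571]
(0.5759, 0.3411) [125.3735   0.5759   0.3411]
(0.4953, 0.2544) [122.493    0.4978   0.2554]
(0.578, 0.171) [127.4059   0.578    0.172 ]
(0.498, 0.17) [129.4174   0.499    0.1705]
```

View pics/end.png

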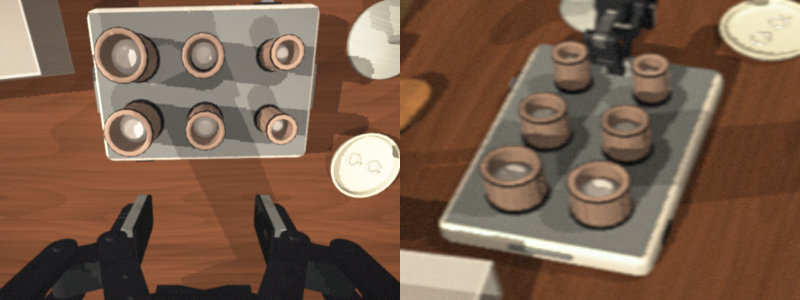

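Both views show all six posts filled, with every roller upright and level. The gripper is clear of everything.

```bash
python3 -c "
from workcell import hand_in
print(hand_in())"
```

```text
the job is handed in; nothing more can be done
None
```

Both loose rollers are seated upright on their own posts and released, nothing else was seen to move, and the job was handed in at about 25 s; no verdict came back.

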